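Find the stamped crate and push it to the dispatch line

ROBOT

A 6-joint arm with a two-finger parallel gripper is mounted at the origin on a cart in front of the work surface, level with it; the furniture and walls round the work are solid. World frame = base frame: x ahead of the robot, y to its left, z up, the work surface at z = 0. Lengths are in m, angles in degrees, forces in N, time in s.
With the tool pointing down it reaches from about 0.275 to 0.975 m from the base axis. Payload 8.4 kg.
Tool frame: the origin (TCP) lies at the very end of the fingers, on their centre line; the grasp point (between the pads) lies 19 mm behind it; z points along the fingers, y is the line along which they close (so a half turn about z gives the same grasp; the last joint's range is limited). The gripper opens to 92 mm and grips with 3 to 60 N. Pads are 20 mm wide; open, the fingers measure 128 mm over their backs; the gripper's body (75 mm by 189 mm) begins 69 mm behind the grasp point.
Start: joints at [-73.018, 20.225, 93.587, -0, 66.188, -0.138], TCP at [0.184, -0.597, 0.176] pointing down, gripper open.
Joint ranges: [-150.9, 150.9], [-52.94, 120.26], [3.33, 152.33], [-74.26, 254.26], [0, 154.13], [-172.89, 172.89]. Speed limits (degrees/s): [127.2, 127.2, 159.86, 180, 180, 180].

INTERFACE

Orientations are given as a 3x3 rotation matrix whose columns are the frame's x, y, z axes.
In Python, from bench import r gives the robot as it stands.
- The arm moves only by the shell command python3 -m handwheel 'ROWS' [OPENING]. ROWS is JSON, a list of rows, each a list of 6 numbers: the shift along the tool's x, y, z each as a share of 0.3 m, from -1 to 1, then the turn, a rotation vector about the tool's x, y, z each as a share of 90 degrees, from -1 to 1. A call has 1 to 8 rows; each row is the pose to reach, as a shift and turn from the pose commanded when the call began, along the tool's axes at that moment; what a row does not reach only later rows make up. A row lasts 1/10 s, in which the tool goes at most 50 mm and 8.59 degrees, less where a joint would pass 70% of its speed; a pose out of reach is approached as far as the arm can. A call with a number of a shift or a turn outside -1 to 1 is refused whole. A call with a gripper value outside its range is refused whole. OPENING is the gripper's target within -1 to 1 (shut at 1, half-way at 0, fully open at -1), set as the call begins (- or left out, the last holds). The fingers move at their own pace and stop on an object; the grip force is fixed at half the most. Time passes only in rows, so rows that repeat a pose let the fingers close. It gives the time, the measured TCP pose, the force, the opening and the grip force at its end, in the units of the state.
- r.observe(): the state, without advancing time (a new reading comes with each control period).
- r.grab_frame(name): name is "scene" or "top"; returns a dict with "image" (420x560x3 uint8, red, green, blue), "z_map" (420x560 float32, m along the optical axis (not along the pixel's ray), 0 where there is no reading), "K" (3x3 intrinsics, pixels), "world_from_camera" (4x4, takes a point from camera to world coordinates). Camera axes: x right, y down, z forward; pixel columns grow to the right and rows downward; lengths in m; the calibration is good to about 2 mm. A picture is of the moment at which its call begins.
- r.sign_off(): hands the job in; it is judged then, once.
Trained networks look in a picture, given as the dict that the camera call returned (one of the last four; its "shot" number tells which), for a name from the list of things; names that differ only in an ending like _2 or _b are one class to them, and where a whole thing is asked for, a point or a joint stands for the part that bears it (a point fixed in the world has none). Each returns a list of dicts, best first, with "p" (0 to 1); they miss things now and then, are a little off and sometimes report something else, mostly with a low value. They report only what shows in the picture. A call takes as long as a camera call.
- r.outline_of(picture, thing): "region" (420x560 bool, what is visible of it) and "extent" ([left, top, width, height] in pixels, round what is visible of it).
The state is a dict: "time": time; "qpos": joint angles; "joint_velocities": joint speeds; "joint_torque": joint torques, N m; "eef_pos": TCP position; "orientation": TCP orientation; "force": force on the tool from outside, world axes, zero at the start; "ft_torque": the same for the moment, N m; "opening": finger opening in m; "grasp_force": force on a finger pad.
Only numpy, scipy, OpenCV 4.12 (cv2) and the standard library are available. Lean on these libraries where they do the work, as an engineer would, in place of code of your own. Each camera call takes 0.05 s, during which the arm holds its last target. There are 200 camera calls.

TASK

One of the two blue crates has a red stamp underneath. Without gripping or lifting anything, first tip both crates over away from you with your fingertips, so that each lies on its back wall with its underside facing you; then push the stamped one sideways, its underside still towards you, until the yellow dispatch line runs under its middle. Leave the other crate lying clear of the line, and do not disturb anything else.

Things in the scene. Friction and masses are not known exactly. Their poses are not given: they have to be found in the camera images.
- crate_1: one of two like crates: open blue plastic crate, empty, 0.25-0.5 kg: 90 mm deep (own x) x 120 wide (y) x 110 tall (z), walls 5; starts upright, x away from the robot +-0.2 rad. Origin: centre of its underside, z up through its open top. Non-slip plastic: pushed within 20 mm of its top it tips, not slides, about its back bottom edge; past ~50 degrees it falls on its back wall and stays
- crate_2: the other, outwardly identical crate, same sizes, origin, axes and behaviour as crate_1. Lying on its back, either is 90 mm tall, its underside faces the robot and its origin is 45 mm above the table
- stamp (a point): the stamp: a red disc 48 mm across on a white disc 66 mm across, in the middle of the underside of one of the two crates (this point coincides with that crate's origin); the other crate's underside is bare blue. Which crate stands on the left varies
- crate_1_mid (a point): centre of crate_1's bulk, 55 mm above its underside along its own z (55 mm beyond its underside once it lies on its back); the centre of mass lies about 10 mm nearer the underside
- crate_2_mid (a point): the same point of crate_2
- crate_1_back (a point): centre of the outer face of crate_1's back wall (45 mm along its x, 55 mm along its z); at table height once it lies on its back
- crate_2_back (a point): the same point of crate_2
- crate_1_edge (a point): middle of crate_1's back bottom edge (45 mm along its x from its origin), the edge it tips about; it stays at table height all the time unless the crate is lifted
- crate_2_edge (a point): the same point of crate_2
- line: the dispatch line: a flat yellow tape strip on the table, 24 mm wide, 170 mm long, too thin to catch on, midway between the crates and running away from the robot. Origin at its centre; x points along it away from the robot, y across it to the left
- nozzle: bystander: a pale piping nozzle, upright cone 33 mm across and 44 mm tall, standing beyond the crates, origin under its centre
- jar_lid: bystander: a gold jar lid 54 mm across, 12 mm thick, lying beyond the crates, origin under its centre
- tally_counter: bystander: a black tally counter 46 x 62 x 28 mm, to the right of the crates, origin under its centre
- shaker: bystander: a shaker with a cream body and dark cap, 58 mm across, 101 mm tall, on the right, origin under its centre
- measure_cup: bystander: a cream measuring cup, 66 mm wide, 124 mm long with its handle, 60 mm tall, at the far right, origin under its middle

How it is judged (in metres and radians):
On the way:
1. both crates lie on their backs, undersides towards the robot, both still clear of the dispatch line (height (world z) of each of crate_1_back, crate_2_back below 0.012 m and angle between crate_1's own z axis and vertical between 1.45 and 1.69 rad and angle between the z axis of each of crate_1, crate_2 and the x axis of line, either way round below 0.8 rad and angle between crate_2's own z axis and vertical between 1.45 and 1.69 rad and (y of crate_1_mid in the frame of line above 0.07 m or y of crate_1_mid in the frame of line below -0.07 m) and (y of crate_2_mid in the frame of line above 0.07 m or y of crate_2_mid in the frame of line below -0.07 m)), for 0.2 s.
At the end, for the whole second after the job is handed in: Both crates lie at rest on their back walls (within about 7 degrees), undersides towards the robot (within 0.8 rad); the line runs under the stamped crate's middle to within 20 mm, within 80 mm of the middle of the line's length; the bare crate's middle is at least 70 mm from the line (height (world z) of each of crate_1_back, crate_2_back below 0.012 m and angle between crate_1's own z axis and vertical between 1.45 and 1.69 rad and angle between the z axis of each of crate_1, crate_2 and the x axis of line, either way round below 0.8 rad and angle between crate_2's own z axis and vertical between 1.45 and 1.69 rad and y of crate_1_mid in the frame of line between -0.02 and 0.02 m and x of crate_1_mid in the frame of line between -0.08 and 0.08 m and (y of crate_2_mid in the frame of line above 0.07 m or y of crate_2_mid in the frame of line below -0.07 m) and linear speed of each of crate_1, crate_2 below 0.01 m/s); the robot touches nothing.
It fails at once if a crate is lifted: its back bottom edge leaves the table by more than 20 mm (height (world z) of any of crate_1_edge, crate_2_edge above 0.02 m).
It fails at once if the bare crate is pushed to the line (not (y of crate_2_mid in the frame of line above 0.065 m or y of crate_2_mid in the frame of line below -0.065 m)).
It fails at once if a bystander is moved by more than 20 mm or knocked over (distance of any of nozzle, jar_lid, tally_counter, shaker, measure_cup from where it was at the start of the episode above 0.02 m or angle between any of nozzle, jar_lid, tally_counter, shaker, measure_cup's own z axis and vertical above 0.4 rad).
It also fails if it takes over 67 s, if anything falls off the work surface, if the arm or the gripper's body presses on something with over 40 N, if the wrist force passes 120 N, or if a joint passes its speed limit or range.

## Working session

There is one attempt and no reset: what is moved stays moved. The work goes in short steps, Python scripts to look and compute and a shell command to move; the robot and the scene stay as the last step left them, time stands still between calls to the robot, and variables do not carry over. Pictures are saved under pics/ and viewed, at most 10 in all, crops included, and the job is handed in when it is done.

```bash
ls; mkdir -p pics
cat > h.py <<'E'
import numpy as np, cv2
from bench import r
def pts(f,m):
    v,u=np.nonzero(m&(f["z_map"]>0)); z=f["z_map"][v,u]; K=f["K"]
    p=np.c_[(u-K[0,2])*z/K[0,0],(v-K[1,2])*z/K[1,1],z]
    T=f["world_from_camera"]; return p@T[:3,:3].T+T[:3,3]
E
python3 - <<'E'
from h import *
np.set_printoptions(precision=3,suppress=True)
f=r.grab_frame("top"); s=r.grab_frame("scene")
cv2.imwrite("pics/a.png",np.vstack([f["image"],s["image"]])[:,:,::-1][::1]) if 0 else [cv2.imwrite(f"pics/a_{n}.png",g["image"][:,:,::-1]) for n,g in(("top",f),("scene",s))]
for n in["crate_1","line","nozzle","jar_lid","tally_counter","shaker","measure_cup"]:
    for d in r.outline_of(f,n):
        if d["p"]<.3: continue
        P=pts(f,d["region"]); 
        print(n,round(d["p"],2),d["extent"],np.percentile(P,2,0),np.percentile(P,98,0))
        if n=="crate_1":
            P=P[P[:,2]>.1]
        if n in("crate_1","line"): print(cv2.minAreaRect(P[:,:2].astype(np.float32)*1000))
o=r.observe();print(o["time"],o["eef_pos"],o["orientation"],o["opening"])
E
```

```text
pics
crate_1 0.65 [272.5, 246.7, 52.2, 41.5] [ 0.409 -0.151  0.001] [ 0.501 -0.03   0.113]
((454.92535400390625, -90.4670639038086), (90.21690368652344, 124.78558349609375), 9.18476390838623)
crate_1 0.56 [113.9, 247.5, 61.8, 33.5] [ 0.414  0.249 -0.   ] [0.501 0.392 0.112]
((458.26446533203125, 310.7056884765625), (89.16744995117188, 126.19760131835938), 0.03506821021437645)
line 0.91 [221.2, 194.1, 8.9, 57.9] [ 0.504  0.1   -0.004] [0.665 0.123 0.006]
((585.0275268554688, 112.48878479003906), (167.78358459472656, 25.68781852722168), 0.2584301829338074)
line 0.33 [377.2, 220.5, 29.8, 22.8] [ 0.527 -0.389  0.   ] [ 0.576 -0.32   0.104]
((552.321044921875, -360.35467529296875), (53.38456344604492, 84.7950668334961), 1.1234657764434814)
nozzle 0.6 [298.3, 168.6, 5.7, 7.9] [ 0.719 -0.112  0.004] [ 0.737 -0.088  0.046]
jar_lid 0.59 [253.2, 160.9, 20.0, 15.3] [ 0.717 -0.015  0.002] [0.766 0.034 0.017]
tally_counter 0.58 [361.6, 270.1, 28.0, 19.3] [ 0.407 -0.337  0.009] [ 0.453 -0.276  0.029]
shaker 0.78 [379.5, 219.6, 23.0, 22.2] [ 0.527 -0.367  0.018] [ 0.576 -0.319  0.104]
measure_cup 0.7 [414.1, 228.1, 44.7, 32.8] [ 0.485 -0.515 -0.   ] [ 0.557 -0.413  0.062]
0.45 [ 0.184 -0.597  0.176] [[ 0.956  0.294 -0.   ]
 [ 0.294 -0.956  0.   ]
 [-0.    -0.    -1.   ]] 0.09202485241217578
```

View pics/a_top.png

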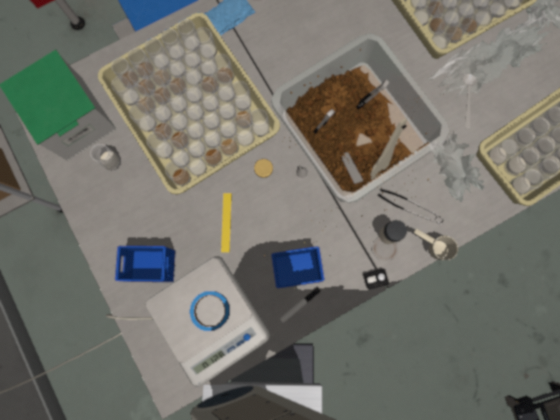

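View pics/a_scene.png

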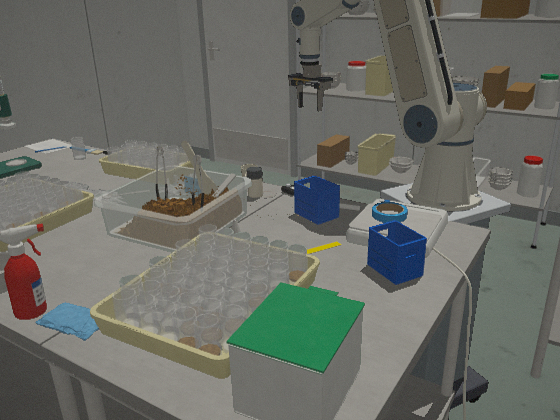

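```bash
python3 -m handwheel '[[0,0,-0.1,0,0,0.1],[0,0,-0.1,0,0,0.19],[0,0,-0.1,0,0,0.19]]' 0
python3 - <<'E'
from h import *
o=r.observe();print(o["eef_pos"],o["orientation"].__class__,np.round(o["orientation"],3),o["force"])
E
```

```text
time: 0.75
eef_pos: [0.1841, -0.5978, 0.2069]
orientation: [[1.0, -0.002, 0.0], [-0.002, -1.0, -0.001], [0.0, 0.001, -1.0]]
force: [0.1, 0.5, -0.5]
opening: 0.0701
grasp_force: 0.0
[ 0.18409549 -0.59776751  0.20686086] <class 'numpy.ndarray'> [[ 1.    -0.002  0.   ]
 [-0.002 -1.    -0.001]
 [ 0.     0.001 -1.   ]] [ 0.06615439  0.46250866 -0.45399403]
```

Run:
```python
from h import *
np.set_printoptions(precision=3,suppress=True)
f=r.grab_frame("top"); s=r.grab_frame("scene")
print(f["world_from_camera"],f["K"],s["world_from_camera"][:3,3])
P=pts(f,np.ones((420,560),bool))
for x in np.arange(.2,.85,.05):
  row=[]
  for y in np.arange(.5,-.5,-.05):
    q=P[(abs(P[:,0]-x)<.025)&(abs(P[:,1]-y)<.025)]; row.append("%4d"%(1000*np.percentile(q[:,2],95)) if len(q) else "  --")
  print("%.2f"%x," ".join(row))
```

```text
[[ 0.013 -0.985  0.17   0.394]
 [-1.    -0.012  0.01  -0.069]
 [-0.008 -0.17  -0.985  1.219]
 [ 0.     0.     0.     1.   ]] [[434.717   0.    284.645]
 [  0.    434.717 215.64 ]
 [  0.      0.      1.   ]] [1.261 1.241 0.708]
0.20   --   --   --    3    3    3   61   62  332  452  511  572  594 -843 -839 -840 -840 -840 -840 -839
0.25   --   --    1    3    3   61   62   62   62   60   51    3  615   -- -842 -842 -841 -841 -841 -839
0.30   --   -5    9   16   58   62   63   85   84   62   52   13    4    4    2   -- -841 -838 -840 -839
0.35   --    2    3    3   62   62   84   84   85   61   35   16   18    4    3    4    1   -- -839 -839
0.40   --    3    3  109  111  108   62   85   83   59    3  111  109  109    3    3   22   21   -2   --
0.45    3    3    2  109    9  110   61   62   61    3    3  111    9  111    3    3   27   21    3    2
0.50    3    3    3  110  109  109    3   37    6    3    4  111  110  111    3    3    4    4    3   55
0.55    3    3    3    3    3    3    4    3    4    3    3    3    3    3    3    3   95  103   57   58
0.60    3    2    3    3    3    3    3    3    3    3    3    4    3    3    3    3    2   99    5    6
0.65    3    3    4    3    3   61   59    2    4    3    2    2    3  112  121  122  119   14   11    5
0.70    2    3    3    3   61   99   96   61    3    3   12    2   10  121  114  130  122  121    3    3
0.75    3   92   56   60   94   99   99   98   62   58   15    3  120  121   93   97  186  179  122  118
0.80  157   89    3   62   99  100  100   99   98   93   60  114  121  241   86   45  211  239   37  122
```

```bash
python3 -m handwheel '[[0.1,-0.17,0,0,0,0],[0.2,-0.34,0,0,0,0],[0.3,-0.5,0,0,0,0],[0.4,-0.66,0,0,0,0],[0.45,-0.82,0,0,0,0],[0.5,-0.95,0,0,0,0],[0.5,-0.95,0,0,0,0]]'
```

```text
time: 1.55
eef_pos: [0.3341, -0.3086, 0.2054]
orientation: [[1.0, 0.006, -0.001], [0.006, -1.0, 0.002], [-0.001, -0.002, -1.0]]
force: [-0.7, -0.6, -0.1]
opening: 0.0457
grasp_force: 0.0
```

```bash
python3 -m handwheel '[[0.05,-0.17,0,0,0,-0.05],[0.09,-0.34,0,0,0,-0.1],[0.12,-0.51,0,0,0,-0.1],[0.12,-0.68,0,0,0,-0.1],[0.12,-0.68,0.16,0,0,-0.1],[0.12,-0.68,0.3,0,0,-0.1],[0.12,-0.68,0.35,0,0,-0.1],[0.12,-0.68,0.35,0,0,-0.1]]' 0
```

```text
time: 2.35
eef_pos: [0.3674, -0.1072, 0.0988]
orientation: [[0.987, 0.161, -0.005], [0.161, -0.987, 0.002], [-0.005, -0.002, -1.0]]
force: [-0.1, 0.2, 0.3]
opening: 0.046
grasp_force: 0.0
```

```bash
python3 -m handwheel '[[0.05,0,0,0,0,0],[0.1,0,0,0,0,0],[0.13,0,-0.01,0,0,0],[0.16,0,-0.03,0,0,0],[0.19,0,-0.045,0,0,0],[0.22,0,-0.06,0,0,0],[0.25,0,-0.07,0,0,0],[0.28,0,-0.08,0,0,0]]'; python3 -m handwheel '[[0.03,0,-0.01,0,0,0],[0.06,0,-0.02,0,0,0],[0.09,0,-0.025,0,0,0],[0.12,0,-0.025,0,0,0],[0.15,0,-0.025,0,0,0],[0.18,0,-0.025,0,0,0],[0.2,0,-0.02,0,0,0]]'
python3 - <<'E'
from h import *
for n in("top","scene"):
  f=r.grab_frame(n); cv2.imwrite(f"pics/b_{n}.png",f["image"][:,:,::-1])
a=cv2.imread("pics/b_scene.png")[140:320,240:480]; b=cv2.imread("pics/b_top.png")[180:360,160:400]
cv2.imwrite("pics/b.png",cv2.resize(np.hstack([a,b]),None,fx=1.6,fy=1.6))
E
```

```text
time: 3.15
eef_pos: [0.4535, -0.095, 0.1255]
orientation: [[0.988, 0.157, 0.0], [0.157, -0.988, -0.0], [0.0, 0.0, -1.0]]
force: [0.7, 0.8, 0.4]
opening: 0.0457
grasp_force: 0.0
time: 3.85
eef_pos: [0.513, -0.0856, 0.131]
orientation: [[0.988, 0.157, 0.0], [0.157, -0.988, -0.0], [0.0, 0.0, -1.0]]
force: [1.1, -0.2, 0.6]
opening: 0.046
grasp_force: 0.0
```

View pics/b.png

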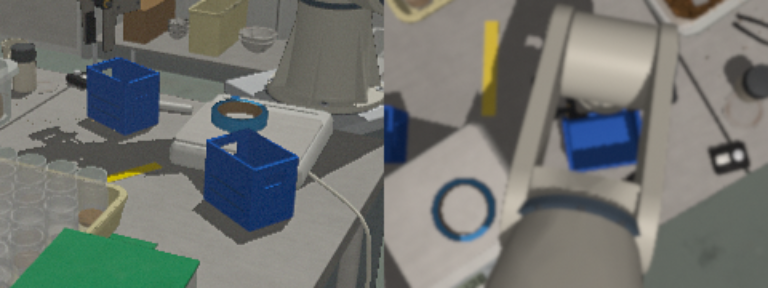

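```bash
python3 -m handwheel '[[0,0,-0.05,0,0,0],[-0.15,0,-0.07,0,0,0],[-0.3,0,-0.07,0,0,0],[-0.45,0,-0.07,0,0,0],[-0.5,0,0,0,0,0],[-0.5,0,0.1,0,0,0],[-0.5,0,0.125,0,0,0],[-0.5,0,0.125,0,0,0]]'
python3 - <<'E'
from h import *
f=r.grab_frame("top"); P=pts(f,np.ones((420,560),bool))
im=f["image"].astype(int).reshape(-1,3)[(f["z_map"]>0).ravel()]
m=(im[:,2]>im[:,0]+40)&(abs(P[:,0]-.46)<.1)&(abs(P[:,1]+.09)<.1)&(P[:,2]>.09)
q=P[m];print(len(q),q.min(0),q.max(0),cv2.minAreaRect(q[:,:2].astype(np.float32)*1000))
E
```

```text
time: 4.75
eef_pos: [0.3631, -0.109, 0.093]
orientation: [[0.988, 0.157, -0.002], [0.157, -0.988, 0.001], [-0.002, -0.001, -1.0]]
force: [-0.1, 0.7, 0.6]
opening: 0.0464
grasp_force: 0.0
251 [ 0.40513328 -0.15349589  0.09005319] [ 0.50500357 -0.02584218  0.11463751] ((456.08538818359375, -90.63053131103516), (88.2162094116211, 122.41605377197266), 7.292922496795654)
```

```bash
python3 -m handwheel '[[0.05,0,0,0,0,0],[0.1,0,0,0,0,0],[0.13,0,0,0,0,0],[0.16,0,0,0,0,0],[0.19,0,0,0,0,0],[0.2,0,0,0,0,0]]'
python3 - <<'E'
from h import *
f=r.grab_frame("scene"); cv2.imwrite("pics/c.png",cv2.resize(f["image"][140:320,240:480,::-1],None,fx=2,fy=2))
E
```

```text
time: 5.4
eef_pos: [0.4243, -0.0996, 0.0936]
orientation: [[0.988, 0.157, 0.0], [0.157, -0.988, -0.0], [0.0, 0.0, -1.0]]
force: [0.3, -0.6, -0.2]
opening: 0.046
grasp_force: 0.0
```

View pics/c.png

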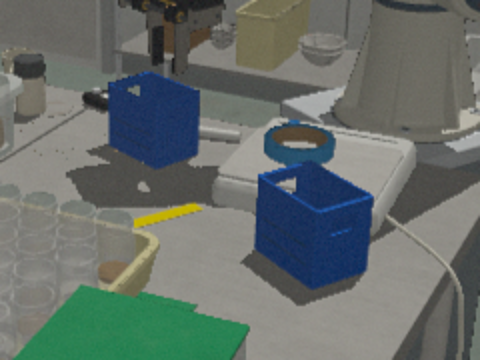

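```bash
cat >> h.py <<'E'
def blue(f,cx,cy,zmin=.01):
    P=pts(f,np.ones((420,560),bool)); im=f["image"].astype(int).reshape(-1,3)[(f["z_map"]>0).ravel()]
    m=(im[:,2]>im[:,0]+40)&(abs(P[:,0]-cx)<.13)&(abs(P[:,1]-cy)<.11)&(P[:,2]>zmin)
    return P[m]
E
python3 - <<'E'
from h import *
np.set_printoptions(precision=3,suppress=True)
for n in("top","scene"):
  q=blue(r.grab_frame(n),.47,-.09);print(n,len(q),np.percentile(q,1,0),np.percentile(q,99,0),"highest at",q[q[:,2]>np.percentile(q[:,2],96)].mean(0))
print(r.observe()["force"])
E
```

```text
top 5 [ 0.504 -0.138  0.111] [ 0.505 -0.128  0.114] highest at [ 0.504 -0.135  0.114]
scene 1662 [ 0.409 -0.152  0.011] [ 0.512 -0.021  0.111] highest at [ 0.457 -0.078  0.11 ]
[ 0.734  0.68  -0.452]
```

Run:
```python
from h import *
np.set_printoptions(precision=3,suppress=True)
f=r.grab_frame("scene"); o=r.observe(); p0=np.array(o["eef_pos"]); R=np.array(o["orientation"])
iT=np.linalg.inv(f["world_from_camera"])
def pr(p):
    c=iT[:3,:3]@p+iT[:3,3]; u=f["K"]@c/c[2]; return u[:2]
im=cv2.resize(f["image"][140:260,280:370,::-1],None,fx=6,fy=5*6/5,interpolation=cv2.INTER_CUBIC)
def dot(p,c):
    u=pr(np.array(p)); cv2.circle(im,(int((u[0]-280+.5)*6),int((u[1]-140+.5)*6)),4,c,-1)
for s in(-1,1): dot(p0+R@[0,s*.03,0],(0,0,255))
c,s=np.cos(.14),np.sin(.14)
for a in(-.045,.045):
  for b in(-.06,.06): dot([.456+c*a-s*b,-.0905+s*a+c*b,.11],(0,255,255))
cv2.imwrite("pics/d.png",im[:600]); print(p0,o["qpos"])
P=pts(f,np.ones((420,560),bool)); g=f["image"].astype(int).reshape(-1,3)[(f["z_map"]>0).ravel()]
m=(np.linalg.norm(P-[.43,-.1,.14],axis=1)<.06)&~(g[:,2]>g[:,0]+40)
for q in P[m][::12]: print(q)
```

```text
[ 0.423 -0.1    0.093] [-13.471   9.518 120.551  -0.004  49.97   67.508]
[ 0.424 -0.122  0.195]
[ 0.426 -0.119  0.19 ]
[ 0.438 -0.124  0.184]
[ 0.424 -0.122  0.178]
[ 0.44  -0.133  0.171]
[ 0.433 -0.133  0.167]
[ 0.436 -0.127  0.166]
[ 0.409 -0.064  0.179]
[ 0.412 -0.059  0.178]
[ 0.419 -0.065  0.174]
[ 0.429 -0.067  0.172]
[ 0.422 -0.125  0.15 ]
[ 0.437 -0.119  0.152]
[ 0.439 -0.129  0.146]
[ 0.419 -0.059  0.163]
[ 0.424 -0.069  0.158]
[ 0.424 -0.116  0.14 ]
[ 0.429 -0.12   0.136]
[ 0.436 -0.114  0.136]
[ 0.423 -0.064  0.145]
[ 0.427 -0.068  0.138]
```

View pics/d.png

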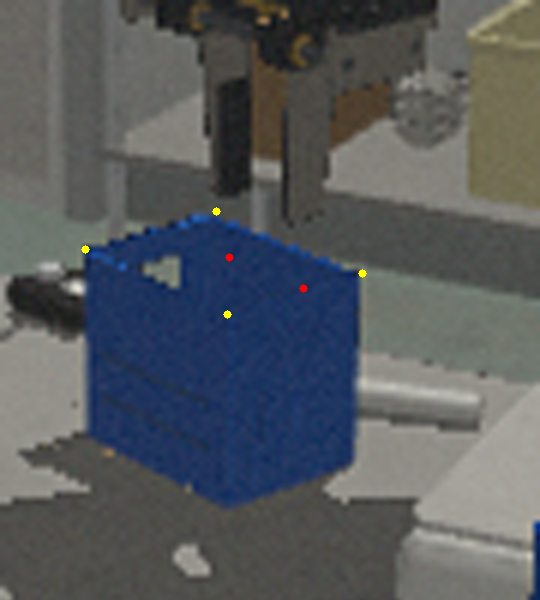

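```bash
python3 -m handwheel '[[-0.15,0,0,0,0,0],[-0.22,0,0,0,0,0],[-0.22,0,0.1,0,0,0],[-0.22,0,0.12,0,0,0],[-0.22,0,0.12,0,0,0]]'
cat >> h.py <<'E'
def tips(f,rad=.07):
    # lowest finger points in the scene picture, versus reported TCP
    o=r.observe(); p0=np.array(o["eef_pos"]); P=pts(f,np.ones((420,560),bool))
    g=f["image"].astype(int).reshape(-1,3)[(f["z_map"]>0).ravel()]
    m=(np.linalg.norm((P-p0-[0,0,.05])[:,:2],axis=1)<rad)&(P[:,2]>.02)&(P[:,2]<p0[2]+.12)&~(g[:,2]>g[:,0]+25)
    q=P[m]; lo=q[np.argsort(q[:,2])][:12]; print("tcp",p0,"lowest",lo.mean(0),lo[:,2].min(),len(q))
E
python3 - <<'E'
from h import *
np.set_printoptions(precision=3,suppress=True)
f=r.grab_frame("scene");tips(f)
f2=r.grab_frame("top");cv2.imwrite("pics/e.png",np.hstack([cv2.resize(g["image"][140:260,250:370,::-1],None,fx=3.3,fy=3.3) for g in (f,)]+[cv2.resize(f2["image"][200:320,220:340,::-1],None,fx=3.3,fy=3.3)]))
E
```

```text
time: 6.1
eef_pos: [0.357, -0.1099, 0.0571]
orientation: [[0.988, 0.156, -0.002], [0.156, -0.988, 0.001], [-0.002, -0.001, -1.0]]
force: [-0.2, 0.1, 0.7]
opening: 0.0456
grasp_force: 0.0
tcp [ 0.358 -0.11   0.058] lowest [ 0.36  -0.116  0.098] 0.0954628677364272 356
```

View pics/e.png

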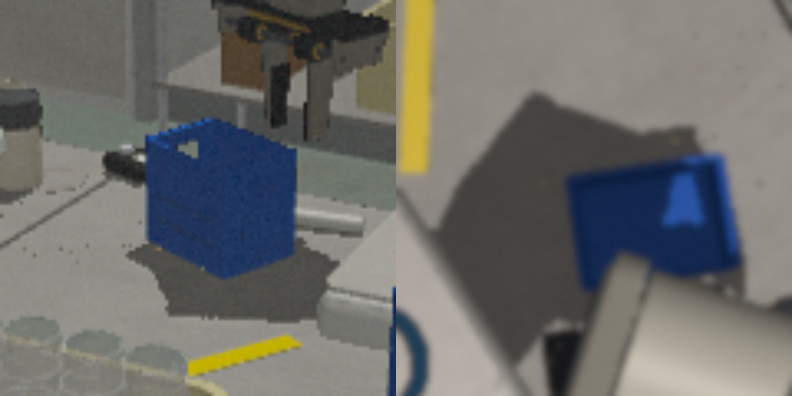

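```bash
python3 -m handwheel '[[0.06,0,0,0,0,0],[0.11,0,0,0,0,0],[0.15,0,0,0,0,0],[0.18,0,-0.01,0,0,0],[0.21,0,-0.03,0,0,0],[0.24,0,-0.045,0,0,0],[0.27,0,-0.06,0,0,0],[0.3,0,-0.075,0,0,0]]'
python3 - <<'E'
from h import *
np.set_printoptions(precision=3,suppress=True)
f=r.grab_frame("scene");tips(f)
q=blue(f,.47,-.09);print(len(q),np.percentile(q,1,0),np.percentile(q,99,0))
E
```

```text
time: 7.0
eef_pos: [0.4473, -0.0959, 0.081]
orientation: [[0.988, 0.157, -0.0], [0.157, -0.988, 0.0], [-0.0, -0.0, -1.0]]
force: [-1.8, 0.2, 3.6]
opening: 0.0457
grasp_force: 1.7
tcp [ 0.45  -0.096  0.082] lowest [ 0.45  -0.089  0.106] 0.02349405224749035 345
1697 [ 0.43  -0.148  0.012] [ 0.548 -0.015  0.133]
```

```bash
python3 -m handwheel '[[0.03,0,-0.01,0,0,0],[0.06,0,-0.02,0,0,0],[0.09,0,-0.025,0,0,0],[0.12,0,-0.03,0,0,0],[0.15,0,-0.03,0,0,0],[0.18,0,-0.03,0,0,0],[0.21,0,-0.03,0,0,0],[0.24,0,-0.03,0,0,0]]';python3 -m handwheel '[[0.04,0,0,0,0,0],[0.08,0,0,0,0,0],[0.08,0,0,0,0,0],[0.0,0,-0.05,0,0,0],[-0.15,0,-0.2,0,0,0],[-0.2,0,-0.3,0,0,0],[-0.2,0,-0.3,0,0,0]]'
python3 - <<'E'
from h import *
np.set_printoptions(precision=3,suppress=True)
f=r.grab_frame("scene")
q=blue(f,.53,-.09);print(len(q),np.percentile(q,1,0),np.percentile(q,99,0))
E
```

```text
time: 7.85
eef_pos: [0.5185, -0.0845, 0.0888]
orientation: [[0.988, 0.157, -0.001], [0.157, -0.988, 0.0], [-0.001, -0.0, -1.0]]
force: [-0.3, -0.3, 0.1]
opening: 0.046
grasp_force: 0.0
time: 8.55
eef_pos: [0.4585, -0.0949, 0.1834]
orientation: [[0.988, 0.156, 0.005], [0.156, -0.988, -0.001], [0.005, 0.002, -1.0]]
force: [0.3, -0.2, 0.6]
opening: 0.0462
grasp_force: 0.0
1434 [ 0.506 -0.131  0.011] [ 0.63  -0.     0.093]
```

```bash
python3 -m handwheel '[[-0.1,-0.15,0,0,0,0],[-0.2,-0.3,0,0,0,0.05],[-0.2,-0.45,0,0,0,0.1],[-0.2,-0.6,0,0,0,0.1],[-0.15,-0.76,0,0,0,0.1],[-0.1,-0.92,0,0,0,0.1],[-0.1,-1,0,0,0,0.1],[-0.1,-1,0,0,0,0.1]]'
```

```text
time: 9.4
eef_pos: [0.3816, 0.2002, 0.178]
orientation: [[1.0, 0.004, -0.001], [0.004, -1.0, -0.0], [-0.001, 0.0, -1.0]]
force: [-0.6, 0.3, -0.9]
opening: 0.0457
grasp_force: 0.0
```

```bash
python3 -m handwheel '[[-0.055,-0.16,0,0,0,0],[-0.055,-0.32,0,0,0,0],[-0.055,-0.37,0,0,0,0],[-0.055,-0.37,0.16,0,0,0],[-0.055,-0.37,0.3,0,0,0],[-0.055,-0.37,0.4,0,0,0],[-0.055,-0.37,0.4,0,0,0]]'
python3 - <<'E'
from h import *
np.set_printoptions(precision=3,suppress=True)
f=r.grab_frame("scene");tips(f)
q=blue(f,.46,.31);print(len(q),np.percentile(q,1,0),np.percentile(q,99,0))
t=r.grab_frame("top");q=blue(t,.53,-.09);print(np.percentile(q,1,0),np.percentile(q,99,0))
u=t["image"][225:265,265:335,::-1];cv2.imwrite("pics/g.png",cv2.resize(u,None,fx=8,fy=8,interpolation=0))
E
```

```text
time: 10.1
eef_pos: [0.3628, 0.305, 0.0552]
orientation: [[1.0, 0.0, -0.006], [0.0, -1.0, -0.006], [-0.006, 0.006, -1.0]]
force: [-0.6, -1.2, -0.1]
opening: 0.0457
grasp_force: 0.0
tcp [0.364 0.306 0.057] lowest [0.329 0.312 0.021] 0.020058585881318813 737
2682 [0.418 0.253 0.011] [0.509 0.376 0.111]
[ 0.503 -0.135  0.04 ] [ 0.621 -0.01   0.095]
```

View pics/g.png

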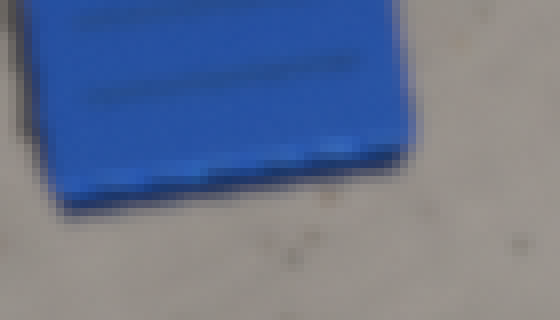

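The crop shows the right crate lying down, its lower dark-blue underside strip (rows ~160-210) with no red or white: probably bare. Now the left one.

```bash
python3 -m handwheel '[[0.06,0,0,0,0,0],[0.11,0,0,0,0,0],[0.15,0,0,0,0,0],[0.18,0,-0.01,0,0,0],[0.21,0,-0.03,0,0,0],[0.24,0,-0.045,0,0,0],[0.27,0,-0.06,0,0,0],[0.3,0,-0.075,0,0,0]]'; python3 -m handwheel '[[0.03,0,-0.01,0,0,0],[0.06,0,-0.02,0,0,0],[0.09,0,-0.025,0,0,0],[0.12,0,-0.03,0,0,0],[0.15,0,-0.03,0,0,0],[0.18,0,-0.03,0,0,0],[0.21,0,-0.03,0,0,0],[0.24,0,-0.03,0,0,0]]';python3 -m handwheel '[[0.04,0,0,0,0,0],[0.08,0,0,0,0,0],[0.08,0,0,0,0,0],[0.0,0,-0.05,0,0,0],[-0.15,0,-0.2,0,0,0],[-0.3,0,-0.3,0,0,0],[-0.3,0,-0.3,0,0,0]]'
python3 - <<'E'
from h import *
np.set_printoptions(precision=3,suppress=True)
f=r.grab_frame("scene")
q=blue(f,.53,.31);print(len(q),np.percentile(q,1,0),np.percentile(q,99,0))
t=r.grab_frame("top");q=blue(t,.53,.31,.06);print(np.percentile(q,1,0),np.percentile(q,99,0),cv2.minAreaRect(q[:,:2].astype(np.float32)*1000))
u=t["image"][220:270,100:200,::-1];cv2.imwrite("pics/k.png",cv2.resize(u,None,fx=6,fy=6,interpolation=0))
E
```

```text
time: 11.0
eef_pos: [0.4562, 0.3086, 0.0831]
orientation: [[1.0, 0.0, -0.0], [0.0, -1.0, 0.0], [-0.0, -0.0, -1.0]]
force: [-3.3, -1.3, 7.5]
opening: 0.0458
grasp_force: 3.0
time: 11.8
eef_pos: [0.5281, 0.3083, 0.0901]
orientation: [[1.0, 0.0, -0.001], [0.0, -1.0, -0.0], [-0.001, 0.0, -1.0]]
force: [0.4, 0.0, 1.0]
opening: 0.0457
grasp_force: 0.0
time: 12.5
eef_pos: [0.4354, 0.3088, 0.183]
orientation: [[1.0, 0.001, 0.001], [0.001, -1.0, 0.001], [0.001, -0.001, -1.0]]
force: [0.2, -0.6, 0.6]
opening: 0.0459
grasp_force: 0.0
2313 [0.524 0.252 0.011] [0.633 0.375 0.093]
[0.52  0.249 0.065] [0.627 0.365 0.095] ((573.73681640625, 307.1443176269531), (110.00537872314453, 120.5325927734375), 0.24499355256557465)
```

View pics/k.png

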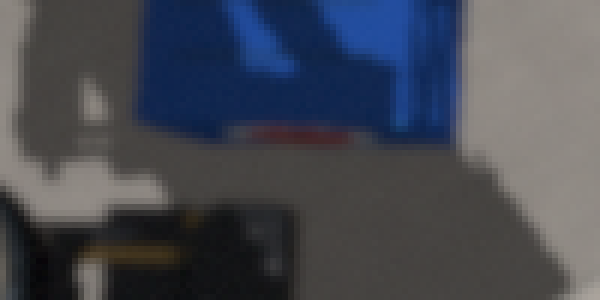

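The left crate shows the stamp edge-on (red/white strip at about px (300,135) of the crop), so the left one is to be pushed to the right.

```bash
python3 -m handwheel '[[0.1,-0.1,0,0,0,-0.09],[0.2,-0.2,0,0,0,-0.18],[0.3,-0.3,0,0,0,-0.27],[0.41,-0.35,0,0,0,-0.36],[0.41,-0.36,0,0,0,-0.45],[0.41,-0.36,0,0,0,-0.54],[0.41,-0.36,0,0,0,-0.63],[0.41,-0.36,0,0,0,-0.72]]' 0.35; python3 -m handwheel '[[0,0,0,0,0,-0.09],[0,0,0,0,0,-0.18],[0,0,0,0,0,-0.28],[0,0,0,0,0,-0.28]]'
```

```text
time: 13.4
eef_pos: [0.5614, 0.4161, 0.1782]
orientation: [[0.42, 0.907, -0.001], [0.907, -0.42, -0.001], [-0.002, -0.001, -1.0]]
force: [0.5, -0.6, 0.3]
opening: 0.03
grasp_force: 0.0
time: 13.8
eef_pos: [0.5612, 0.416, 0.1786]
orientation: [[-0.003, 1.0, -0.001], [1.0, 0.003, -0.001], [-0.001, -0.001, -1.0]]
force: [-0.4, -0.7, -0.1]
opening: 0.03
grasp_force: 0.0
```

```bash
python3 -m handwheel '[[0,0,0.16,0,0,0],[0,0,0.32,0,0,0],[0,0,0.42,0,0,0],[0,0,0.48,0,0,0],[0,0,0.48,0,0,0]]'
python3 - <<'E'
from h import *
np.set_printoptions(precision=3,suppress=True)
f=r.grab_frame("scene"); tips(f,.035)
q=blue(f,.57,.31);print(np.percentile(q,1,0),np.percentile(q,99,0))
cv2.imwrite("pics/m.png",cv2.resize(f["image"][150:310,300:480,::-1],None,fx=3,fy=3))
E
```

```text
time: 14.3
eef_pos: [0.5588, 0.4147, 0.0321]
orientation: [[0.004, 1.0, -0.005], [1.0, -0.004, -0.004], [-0.004, -0.005, -1.0]]
force: [-0.1, -1.5, 0.0]
opening: 0.0299
grasp_force: 0.0
tcp [0.56  0.416 0.034] lowest [0.548 0.419 0.072] 0.07087972940689291 610
[0.525 0.251 0.011] [0.633 0.375 0.093]
```

View pics/m.png

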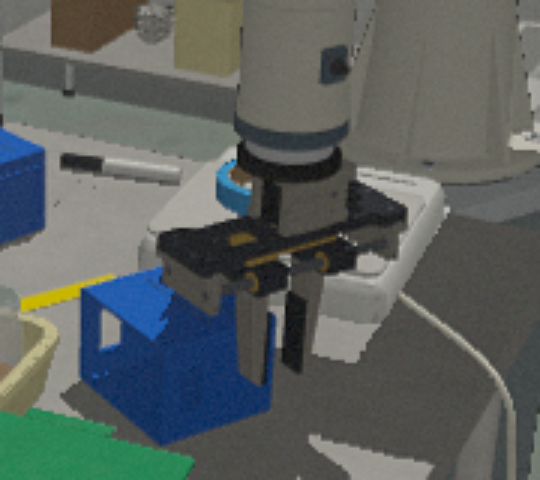

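```bash
python3 -m handwheel '[[0,0,0.08,0,0,0],[0,0,0.12,0,0,0],[-0.04,0,0.12,0,0,0],[-0.08,0,0.12,0,0,0],[-0.11,0,0.12,0,0,0],[-0.14,0,0.12,0,0,0],[-0.18,0,0.12,0,0,0],[-0.22,0,0.12,0,0,0]]'; python3 -m handwheel '[[-0.05,0,0,0,0,0],[-0.1,0,0,0,0,0],[-0.15,0,0,0,0,0],[-0.2,0,0,0,0,0],[-0.25,0,0,0,0,0],[-0.3,0,0,0,0,0],[-0.35,0,0,0,0,0],[-0.35,0,0,0,0,0]]'
python3 - <<'E'
from h import *
np.set_printoptions(precision=3,suppress=True)
t=r.grab_frame("top");q=blue(t,.57,.18,.06);print(np.percentile(q,1,0),np.percentile(q,99,0),cv2.minAreaRect(q[:,:2].astype(np.float32)*1000))
E
```

```text
time: 15.15
eef_pos: [0.5614, 0.3507, 0.0017]
orientation: [[-0.0, 1.0, 0.002], [1.0, 0.0, 0.002], [0.002, 0.002, -1.0]]
force: [0.0, 5.4, 4.8]
opening: 0.03
grasp_force: 2.8
time: 15.95
eef_pos: [0.5604, 0.2435, 0.001]
orientation: [[0.001, 1.0, -0.0], [1.0, -0.001, -0.001], [-0.001, -0.0, -1.0]]
force: [-0.5, -0.0, -0.4]
opening: 0.03
grasp_force: 0.0
[0.52  0.11  0.073] [0.628 0.225 0.095] ((574.1491088867188, 169.06729125976562), (109.73883056640625, 119.97940063476562), 0.3189885914325714)
```

```bash
python3 -m handwheel '[[-0.03,0,0,0,0,0],[-0.06,0,0,0,0,0],[-0.09,0,0,0,0,0],[-0.12,0,0,0,0,0],[-0.15,0,0,0,0,0],[-0.17,0,0,0,0,0],[-0.19,0,0,0,0,0],[-0.19,0,0,0,0,0]]'
python3 - <<'E'
from h import *
np.set_printoptions(precision=3,suppress=True)
t=r.grab_frame("top");q=blue(t,.57,.12,.06);print(np.percentile(q,1,0),np.percentile(q,99,0),cv2.minAreaRect(q[:,:2].astype(np.float32)*1000))
E
```

```text
time: 16.8
eef_pos: [0.5602, 0.1873, 0.0004]
orientation: [[0.0, 1.0, -0.001], [1.0, -0.0, -0.001], [-0.001, -0.001, -1.0]]
force: [0.2, 0.4, 0.2]
opening: 0.03
grasp_force: 0.0
[0.52  0.056 0.068] [0.629 0.167 0.095] ((574.8238525390625, 111.6484375), (110.90570831298828, 115.21414184570312), 0.3100352883338928)
```

```bash
python3 -m handwheel '[[0.08,0,0,0,0,0],[0.2,0,0,0,0,0],[0.35,0,0,0,0,0],[0.45,0,-0.1,0,0,0],[0.45,0,-0.26,0,0,0],[0.45,0,-0.42,0,0,0],[0.45,0,-0.5,0,0,0],[0.45,0,-0.5,0,0,0]]'
python3 - <<'E'
from h import *
np.set_printoptions(precision=3,suppress=True)
t=r.grab_frame("top")
for y in(.11,-.07):
  q=blue(t,.57,y,.06);print(np.percentile(q,1,0),np.percentile(q,99,0),cv2.minAreaRect(q[:,:2].astype(np.float32)*1000))
cv2.imwrite("pics/z.png",t["image"][:,:,::-1])
E
```

```text
time: 17.65
eef_pos: [0.5625, 0.3246, 0.1546]
orientation: [[-0.001, 1.0, 0.005], [1.0, 0.001, 0.002], [0.002, 0.005, -1.0]]
force: [0.6, -0.7, 0.2]
opening: 0.0301
grasp_force: 0.0
[0.52  0.056 0.069] [0.629 0.174 0.095] ((574.678466796875, 114.91727447509766), (111.02407836914062, 121.92743682861328), 0.4683719873428345)
[ 0.505 -0.134  0.074] [ 0.621 -0.01   0.096] ((563.81640625, -72.6589126586914), (110.39437103271484, 123.47283935546875), 9.238306045532227)
```

View pics/z.png

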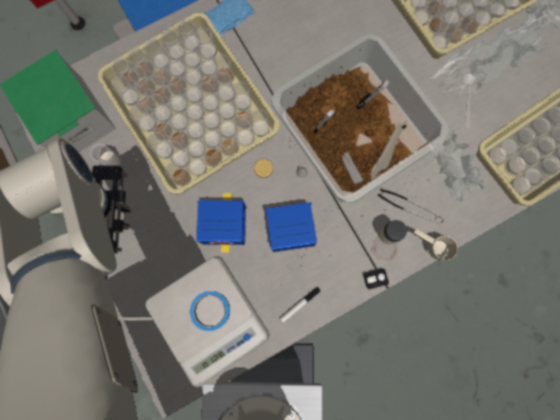

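The final picture shows the stamped crate at (221,221). The yellow line comes out on both sides of it, at (227,196) and (225,248). The bare crate is clear of the line at (290,226), and the other items haven't moved. By measurement, the stamped crate is about 2 mm off the line.

```bash
python3 -c "
from bench import r
print(r.sign_off())"
```

```text
the job is handed in; nothing more can be done
None
```

The job is handed in: both crates lie on their backs, the stamped (left) one is about 2 mm off the centre of the dispatch line and the bare one is about 185 mm from it; no other item appears to have moved, and sign-off returned no verdict.

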